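# Shut the release valve and pump the vacuum sealer into the green

## Robot

A 6-joint arm with a two-finger parallel gripper is mounted at the origin on a cart in front of the work surface, level with it; the furniture and walls round the work are solid. World frame = base frame: x ahead of the robot, y to its left, z up, the work surface at z = 0. Lengths are in m, angles in rad, forces in N, time in s.
With the tool pointing down it reaches from about 0.35 to 0.725 m from the base axis. Payload 4.3 kg.
Tool frame: the origin (TCP) lies midway between the tips of the shut fingers; the grasp point (between the pads) lies env.tcp_to_grasp behind it (env.tcp_to_grasp is the distance from the TCP to the grasp point, in m); z points along the fingers, y is the line along which they close (so a half turn about z gives the same grasp; the last joint's range is limited). The gripper opens to 85 mm and grips with 20 to 120 N. Pads are 22 mm wide; open, the fingers measure 114 mm over their backs; the gripper's body (76 mm by 85 mm) begins 54 mm behind the grasp point. The pads swing forward as they close: fully open they stand 13 mm farther back than shut.
Start: joints at [-0.11, 0.377, 0.081, 1.274, 0, 1.46], TCP at [0.575, 0, 0.231] pointing down, gripper open.
Joint ranges: [-2.72, 2.72], [-0.84, 1.66], [-1.02, 1.22], [-1.77, 2.12], [-1.37, 1.28], [-3.14, 3.14]. Speed limits (rad/s): [2.57, 2.57, 3.14, 3.14, 3.14, 3.14].

## Interface

Orientations are given as a unit quaternion [w, x, y, z].
In Python, from plant import env gives the robot as it stands.
- The arm moves only by the tool servo_tool, never from a script. Its argument "commands" is a list of rows, each an object with "slide": the shift along the tool's x, y, z in units of 300 mm (1.0 is 300 mm), a list of three; "turn": the turn, a rotation vector about the tool's x, y, z in units of 60 degrees (1.0 is 60 degrees), a list of three. In form: [{"slide": [dx, dy, dz], "turn": [rx, ry, rz]}, ...]. A call has 1 to 10 rows; each row is the pose to reach, as a shift and turn from the pose commanded when the call began, along the tool's axes at that moment; what a row does not reach only later rows make up. A row lasts 1/10 s, in which the tool goes at most 50 mm and 8.59 degrees, less where a joint would pass 70% of its speed; a pose out of reach is approached as far as the arm can. A call with a number of a shift or a turn outside -1 to 1 is refused whole. A call with a gripper value outside its range is refused whole. "gripper" is the opening, from 0 (shut) to 1 (fully open), set as the call begins (left out, the last holds). The fingers move at their own pace and stop on an object; "squeeze" is the grip in N (left out, the last holds). Time passes only in rows, so rows that repeat a pose let the fingers close. It gives the time, the measured TCP pose, the force, the opening and the grip force at its end, in the units of the state.
- env.observe(): the state, without advancing time (a new reading comes with each control period).
- env.read_camera(name): name is "scene" or "side" or "wrist"; returns a dict with "pixels" (384x512x3 uint8, red, green, blue), "vfov" (degrees; the focal length in pixels is half the picture's height over the tangent of half this angle, whatever the lens; pixels are square), "cx", "cy" (the principal point, pixels), "R" (3x3) and "t" (3): a world point X has camera coordinates R X + t; the wrist camera has in their place "T_tool_cam" (4x4, takes a point from camera to tool coordinates, whose origin is the TCP and whose axes are the flange's). Camera axes: x right, y down, z forward; pixel columns grow to the right and rows downward; lengths in m; the calibration is good to about 2 mm. The wrist camera is an equidistant fisheye: a pixel r from the principal point sees the ray r / f radians off the axis. A picture is of the moment at which its call begins: read the wrist's pose just before it. There is no depth.
- env.hand_in(): hands the job in; it is judged then, once.
The state is a dict: "t": time; "q": joint angles; "joint_vel": joint speeds; "tau": joint torques, N m; "eef_pos": TCP position; "tcp_rot": TCP orientation; "ft_force": force on the tool from outside, world axes, zero at the start; "wrist_torque": the same for the moment, N m; "finger_gap": opening from 0.0 (shut) to 1.0 (fully open); "gripper_force": force on a finger pad.
Only numpy, scipy, OpenCV 4.12 (cv2) and the standard library are available. Lean on these libraries where they do the work, as an engineer would, in place of code of your own. Each camera call takes 0.05 s, during which the arm holds its last target. There are 200 camera calls.

## Task

Vacuum-seal the canister with the lemon in it on the hand-pumped sealer: first shut the release valve by turning the blue inner bar knob clockwise until its white pointer meets the red dot, without turning the black outer ring below it. Then pump the red-handled lever through full strokes, each all the way down and all the way back up, until the needle stands in the green band, but not past it. Leave the lever up, the valve shut, and the mug, honey jar and salt shaker around it undisturbed.

Things in the scene. Friction and masses are not known exactly. Their poses are not given: they have to be found in the camera images.
- sealer: White vacuum sealer, fixed; 255x305 mm. Origin: worktop level, in the housing; x points to its back, y to its left. On the housing (top 70 mm up): at the left the twin knob (x -12, y 118 mm), then a tilted white dial 80 mm wide (y 30, up to 115 mm high), at the right the drum (128 mm wide, top 156 mm up) with the pump lever out to -y. Behind: fixed canister, 141 mm high, at x 115, y 35.
- valve_grip (a point): Grip point of the release valve: a blue upright bar 56 mm long, 16 mm thick, sides free from 101 to 151 mm above the worktop; this point is on its vertical turning axis, 133 mm up (18 mm below the top). Own x axis along the 56 mm length, white pointer at the -x end. Below it a steel collar 42 mm wide (92 to 101 mm up) and the outer ring, top 90 mm up.
- valve (a joint): Angle of the release valve (rad): 0 = shut, against its stop, white pointer towards the sealer's front (-x) at the red dot on the housing; grows anticlockwise seen from above as it is opened (up to 1.6). It stays where it is left; friction 0.06 N m.
- ring_mark (a point): Yellow mark on the black ribbed outer ring, 36 mm from the same vertical axis, 90 mm above the worktop. The ring is 88 mm wide, 18 mm high, concentric with the valve knob; it turns easily (0.03 N m), points in a direction that varies, and must stay as it is.
- lever_handle (a point): Centre of the red round handle bar at the lever's end (26 mm diameter, 100 mm long, lying level along the sealer's x axis, free all round in its middle 50 mm). 170 mm from the lever's pivot; this point moves with the lever.
- lever_pivot (a point): Lever's pivot, 92 mm above the worktop, at x 0, y -75 mm of the sealer; its axis runs level along the sealer's x. The lever reaches to the sealer's right (-y).
- lever (a joint): 0 = fully up at its stop, handle 0.66 rad above level from the pivot; grows as it is pressed, to 0.85 = fully down at its stop. At q the handle lies 170*cos(0.66-q) mm to the right (-y of the sealer) of the pivot and 170*sin(0.66-q) mm above it. A spring lifts it back by itself in about half a second; pressing takes 4 N (top) to 11 N (bottom) at the handle.
- needle (a joint): Gauge needle (rad): 0 = empty, grows clockwise to 4.6. Green band: 2.50 to 2.95. Starts at 0 to 1.2. It rises during the down stroke and stays there on the return. Each full stroke adds 0.45 (the first 0.5 to 0.8), and full strokes bring it to the middle of the band; a lever not raised nearly all the way adds nothing next time. It cannot be lowered.
- mug_centre (a point): Mug with black and white stripes, 86 mm wide, 120 mm with its handle, 90 mm high, left of the sealer; point half-way up. To be left alone.
- honey_jar_centre (a point): Honey jar, 70 mm wide, 102 mm high, behind the lever; point half-way up. To be left alone.
- salt_shaker_centre (a point): Glass salt shaker with steel cap, 44 mm wide, 90 mm high, behind the drum; point half-way up. To be left alone.

How it is judged:
On the way, in this order (a step that is already met when the one before it is completed fails the run):
1. the release valve (inner bar knob) is shut: pointer at the red dot, within 0.1 rad of its stop (value of joint valve below 0.1 rad), for 0.2 s.
2. first stroke: the lever is pressed fully down (joint above 0.76 of 0.85) with the valve shut (value of joint lever above 0.76 rad and value of joint valve below 0.1 rad), for 0.05 s.
3. first stroke: the lever is back up (joint below 0.10) (value of joint lever below 0.1 rad), for 0.05 s.
4. second stroke: the lever is pressed fully down (joint above 0.76 of 0.85) with the valve shut (all of step 2), for 0.05 s.
5. second stroke: the lever is back up (joint below 0.10) (value of joint lever below 0.1 rad), for 0.05 s.
6. third stroke: the lever is pressed fully down (joint above 0.76 of 0.85) with the valve shut (all of step 4), for 0.05 s.
At the end, for the whole second after the job is handed in: The valve is shut (within 0.1 rad of its stop), the needle stands in the green band (2.50 to 2.95 rad), the lever is up (below 0.10 rad), the outer ring's mark is within 8 mm of where it started (0.22 rad), and the mug, honey jar and salt shaker are within 30 mm of where they stood (value of joint each of valve, lever below 0.1 rad and value of joint needle between 2.5 and 2.95 rad and distance of ring_mark from where it was at the start of the episode below 0.008 m and distance of each of mug_centre, honey_jar_centre, salt_shaker_centre from where it was at the start of the episode below 0.03 m); the robot touches nothing.
It fails at once if the outer ring is turned (its mark moves more than 8 mm) (distance of ring_mark from where it was at the start of the episode above 0.008 m).
It fails at once if the lever is pumped (past 0.35 rad) while the valve is open (value of joint lever above 0.35 rad and value of joint valve above 0.2 rad).
It fails at once if the needle is driven past the green band (value of joint needle above 2.95 rad).
It fails at once if the mug, honey jar or salt shaker is moved more than 30 mm (distance of any of mug_centre, honey_jar_centre, salt_shaker_centre from where it was at the start of the episode above 0.03 m).
It also fails if it takes over 69 s, if anything falls off the work surface, if the arm or the gripper's body presses on something with over 40 N, if the wrist force passes 120 N, or if a joint passes its speed limit or range.

## Working session

There is one attempt and no reset: what is moved stays moved. The work goes in short steps, Python scripts to look and compute and a tool call to move; the robot and the scene stay as the last step left them, time stands still between calls to the robot, and variables do not carry over. Pictures are saved under pics/ and viewed, at most 10 in all, crops included, and the job is handed in when it is done.

Besides the shell and the picture viewer there is one more tool, called after "Call:" as name([rows], argument=value, ...), one row to a line, values as JSON. servo_tool: Moves the arm, as the interface text tells. Its arguments: {"type":"object","properties":{"commands":{"type":"array","items":{"type":"object","properties":{"slide":{"type":"array","items":{"type":"number","minimum":-1,"maximum":1}},"turn":{"type":"array","items":{"type":"number","minimum":-1,"maximum":1}}}}},"gripper":{"type":"number"},"squeeze":{"type":"number"}},"required":["commands"]}

```bash
ls; mkdir -p pics; cat > h.py <<'E'
import numpy as np, cv2
from plant import env
def cam(n,save=None):
    c=env.read_camera(n); c['f']=c['pixels'].shape[0]/2/np.tan(np.radians(c['vfov'])/2)
    if save: cv2.imwrite('pics/'+save,c['pixels'][:,:,::-1])
    return c
def ray(c,u,v):
    d=np.array([(u-c['cx'])/c['f'],(v-c['cy'])/c['f'],1.]); R=np.array(c['R']);t=np.array(c['t'])
    return -R.T@t, R.T@d
def plane(c,u,v,z):
    o,d=ray(c,u,v); return o+d*(z-o[2])/d[2]
def proj(c,X):
    p=np.array(c['R'])@np.array(X)+np.array(c['t']); return p[:2]/p[2]*c['f']+[c['cx'],c['cy']]
E
python3 - <<'E'
from h import *
s=env.observe();print(s['t'],s['eef_pos'],s['tcp_rot'],env.tcp_to_grasp)
a=cam('scene');b=cam('side')
im=np.hstack([a['pixels'],b['pixels']])[:,:,::-1]
cv2.imwrite('pics/a.png',a['pixels'][:,:,::-1]);cv2.imwrite('pics/b.png',b['pixels'][:,:,::-1])
w=cam('wrist','w.png');print(w['T_tool_cam'],w['f'])
for c in(a,b): print(-np.array(c['R']).T@c['t'],c['f'],np.array(c['R'])[2])
E
```

```text
pics
0.0 [5.74331988e-01 6.57433401e-05 2.30340662e-01] [-8.00003062e-04  7.07103032e-01  7.07109767e-01 -6.62425431e-04] 0.0187
[[ 2.25298561e-04 -9.55126795e-01 -2.96197156e-01  7.61215434e-02]
 [ 9.99999833e-01  5.72825219e-05  5.75921978e-04 -4.53886757e-04]
 [-5.33111593e-04 -2.96197236e-01  9.55126648e-01 -1.43535585e-01]
 [ 0.00000000e+00  0.00000000e+00  0.00000000e+00  1.00000000e+00]] 297.3186396354542
[-0.12575761 -0.75457365  0.64371435] 428.1982063260503 [ 0.62011509  0.66335317 -0.41883153]
[ 0.49567574 -0.95497762  0.52695361] 401.0988513952942 [ 0.107855    0.92621174 -0.3612466 ]
```

View pics/a.png

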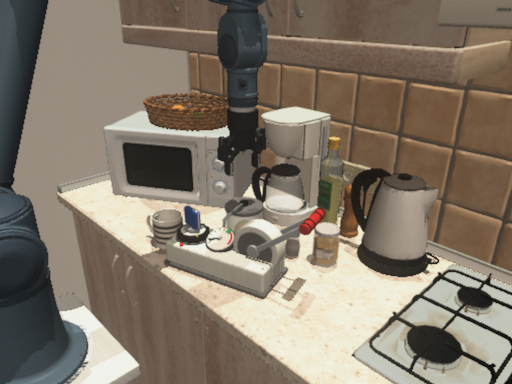

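View pics/b.png

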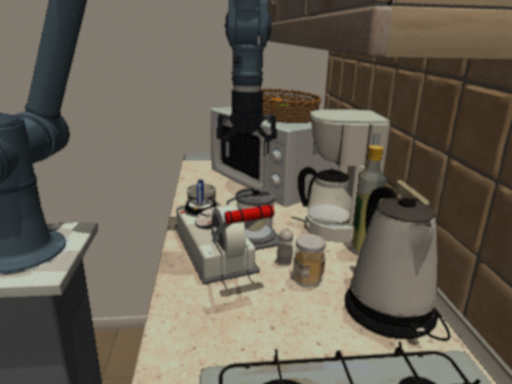

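View pics/w.png

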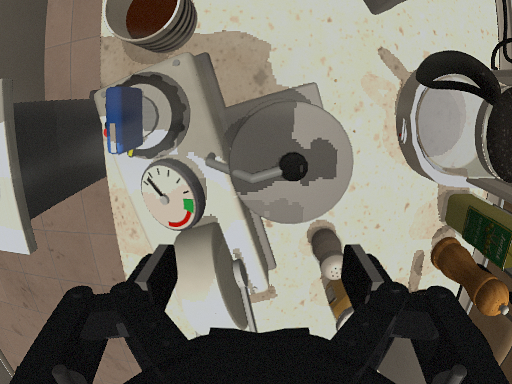

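The scene view shows the knob at about (192,217) and the red handle at (314,220). In the side view they are at (200,190) and (250,213). In the wrist view the blue knob is at (124,120), the dial at (172,195) and the yellow mark at (130,153). Next I'll segment and triangulate them.

```bash
cat >> h.py <<'E'
from scipy.spatial.transform import Rotation as Rn
def Rtool(s): q=s['tcp_rot']; return Rn.from_quat([q[1],q[2],q[3],q[0]]).as_matrix()
def wray(w,s,u,v):
    x=np.array([u-w['cx'],v-w['cy']]);r=np.hypot(*x);th=r/w['f']
    d=np.array([*(np.sin(th)*x/max(r,1e-9)),np.cos(th)])
    T=np.array(w['T_tool_cam']);R=Rtool(s)
    return np.array(s['eef_pos'])+R@T[:3,3], R@T[:3,:3]@d
def wplane(w,s,u,v,z):
    o,d=wray(w,s,u,v); return o+d*(z-o[2])/d[2]
def tri(rs):
    A=0;b=0
    for o,d in rs:
        d=d/np.linalg.norm(d);P=np.eye(3)-np.outer(d,d);A=A+P;b=b+P@o
    return np.linalg.solve(A,b)
def mask(c,lo,hi,roi=None):
    h=cv2.cvtColor(c['pixels'],cv2.COLOR_RGB2HSV);m=cv2.inRange(h,np.array(lo),np.array(hi))
    if roi: k=np.zeros_like(m);x0,y0,x1,y1=roi;k[y0:y1,x0:x1]=1;m=m*k
    return m
def blob(m):
    n,l,st,ce=cv2.connectedComponentsWithStats(m);i=1+np.argmax(st[1:,4]);p=np.argwhere(l==i)[:,::-1].astype(np.float32)
    return p,ce[i],cv2.minAreaRect(p)
E
python3 - <<'E'
from h import *
a=cam('scene');b=cam('side');s=env.observe();w=cam('wrist')
red=[]
for c,roi in((a,(295,200,335,245)),(b,(215,200,285,230))):
    p,ce,r=blob(mask(c,(0,150,80),(6,255,255),roi)|mask(c,(174,150,80),(180,255,255),roi))
    print('red',len(p),ce,r); red.append(ray(c,*ce))
H=tri(red);print('handle',H)
bl=[]
for c,roi in((a,(175,195,215,240)),(b,(185,170,215,215)),(w,(90,70,160,170))):
    p,ce,r=blob(mask(c,(105,100,30),(130,255,255),roi)); print('blue',len(p),ce,r)
    bl.append(ray(c,*ce) if c is not w else None)
print('knob',tri(bl[:2]))
z=np.array(cv2.cvtColor(w['pixels'],cv2.COLOR_RGB2BGR))[60:250,80:260]
cv2.imwrite('pics/wz.png',cv2.resize(z,None,fx=3,fy=3,interpolation=cv2.INTER_CUBIC))
E
```

```text
red 293 [311.66552901 221.06484642] ((311.6809997558594, 220.8009033203125), (11.099099159240723, 31.077478408813477), 42.273685455322266)
red 478 [249.83054393 212.96443515] ((249.36465454101562, 213.01866149902344), (12.434004783630371, 47.65229797363281), 82.14668273925781)
handle [ 0.56418843 -0.23812609  0.19593583]
blue 194 [190.91752577 216.80412371] ((191.03501892089844, 216.939697265625), (13.286575317382812, 21.4581298828125), 3.5763344764709473)
blue 28 [201.5        188.89285714] ((201.0, 190.0), (18.0, 2.0), 90.0)
blue 829 [114.2424608  115.26658625] ((116.5, 120.0), (21.0, 66.0), 0.0)
knob [0.46045532 0.07813702 0.12583645]
```

View pics/wz.png

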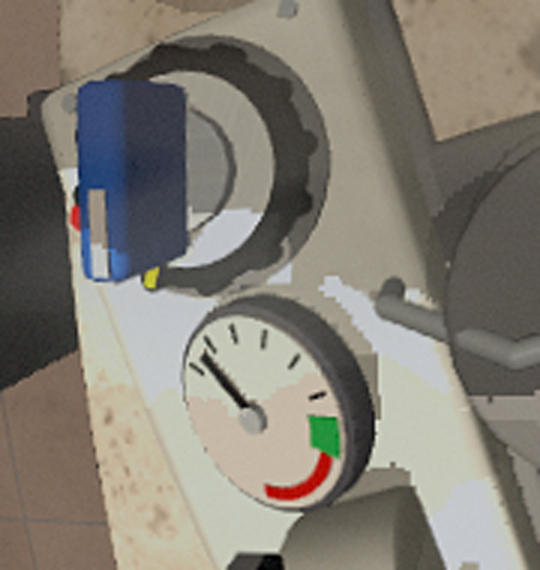

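```bash
cat >> h.py <<'E'
K=(lambda x,y:(80+x/3,60+y/3))
E
python3 - <<'E'
from h import *
s=env.observe();w=cam('wrist')
P=[wplane(w,s,*K(x,y),.151)[:2] for x,y in((82,83),(128,83),(125,277),(87,281))]
print('top',np.round(P,4)); P=np.array(P); kc=P.mean(0);print('knob ctr',kc)
d=(P[2]+P[3]-P[0]-P[1])/2;print('len',np.linalg.norm(d))
y=wplane(w,s,*K(151,278),.09)[:2];print('yellow',y, np.linalg.norm(y-kc))
H=np.array([.5642,-.2381]);v=H-kc
yaw=np.arctan2(v[1],v[0])-np.arctan2(-.327,.012);print('yaw',yaw,'dist',np.linalg.norm(v))
print('dot ang',wplane(w,s,*K(77,216),.07)[:2])
# pointer angle vs -x sealer
pa=np.arctan2(d[1],d[0]); print('pointer dir',pa,'valve',pa-(yaw-np.pi))
# side-image handle ends
E
```

```text
top [[0.4524 0.096 ]
 [0.4667 0.0945]
 [0.4624 0.042 ]
 [0.4501 0.0415]]
knob ctr [0.45789444 0.06850679]
len 0.053616108548693975
yellow [0.44201486 0.03198248] 0.03982695366607588
yaw 0.2970656530701563 dist 0.32451285399344226
dot ang [0.40306992 0.05374458]
pointer dir -1.6324742291330638 valve 1.2120527713865732
```

Call:
servo_tool([
  {"slide": [0.228,-0.388,0.08],"turn": [0,0,0.06]},
  {"slide": [0.228,-0.388,0.08],"turn": [0,0,0.06]},
  {"slide": [0.228,-0.388,0.08],"turn": [0,0,0.06]},
  {"slide": [0.228,-0.388,0.08],"turn": [0,0,0.06]},
  {"slide": [0.228,-0.388,0.08],"turn": [0,0,0.06]},
  {"slide": [0.228,-0.388,0.08],"turn": [0,0,0.06]},
], gripper=0.6)

```text
t: 0.95
eef_pos: [0.4602, 0.0681, 0.208]
tcp_rot: [0.001, 0.729, 0.684, 0.001]
ft_force: [-0.4, -0.2, 0.1]
finger_gap: 0.601
gripper_force: 0.0
```

```bash
python3 - <<'E'
from h import *
s=env.observe();w=cam('wrist','w2.png');print(s['eef_pos'],s['tcp_rot'])
E
```

```text
[0.46016311 0.0680894  0.2079807 ] [0.00089875 0.72910167 0.68440435 0.00079869]
```

View pics/w2.png

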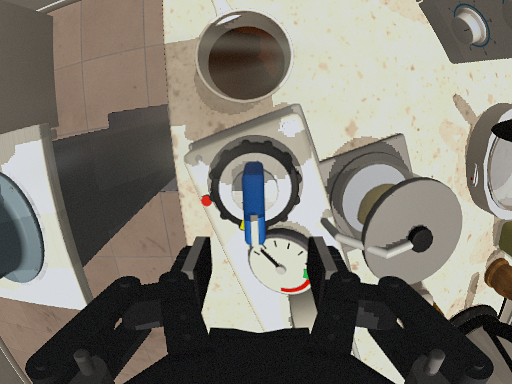

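The knob stands at (254,205) between the fingers, and the ring is centred near (255,182). I'll check the ring centre, the dot and the pose numerically.

```bash
python3 - <<'E'
from h import *
s=env.observe();w=cam('wrist')
p,ce,r=blob(mask(w,(105,100,30),(130,255,255),(230,150,280,250)));print(ce,r,cv2.boundingRect(p.astype(int)))
for nm,u,v,z in(('ring',208,182,.085),('ring',301,182,.085),('ring',255,135,.085),('dot',206,200,.07),('yellow',242,225,.09),('ptrend',254,243,.151),('needlehub',280,270,.1)):
    print(nm,np.round(wplane(w,s,u,v,z),4))
for v in(200,210,220,230,238):
    row=p[p[:,1]==v][:,0]; print(v,row.min(),row.max(),np.round(wplane(w,s,(row.min()+row.max())/2,v,.151)[:2],4)) if len(row) else 0
E
```

```text
[253.23226704 198.95410292] ((253.28761291503906, 203.32781982421875), (82.95980072021484, 21.34160041809082), 87.39744567871094) (242, 162, 24, 84)
ring [0.413  0.0758 0.085 ]
ring [0.4998 0.0702 0.085 ]
ring [0.4599 0.1164 0.085 ]
dot [0.406  0.0534 0.07  ]
yellow [0.4418 0.0326 0.09  ]
ptrend [0.4548 0.0433 0.151 ]
needlehub [ 0.4759 -0.0142  0.1   ]
200 243.0 263.0 [0.4565 0.0774]
210 244.0 263.0 [0.4563 0.0698]
220 244.0 264.0 [0.4562 0.062 ]
230 244.0 265.0 [0.456 0.054]
238 245.0 264.0 [0.4555 0.0474]
```

Call:
servo_tool([
  {"slide": [0.01,-0.013,0.1],"turn": [0,0,0]},
  {"slide": [0.01,-0.013,0.2],"turn": [0,0,0]},
  {"slide": [0.01,-0.013,0.31],"turn": [0,0,0]},
  {"slide": [0.01,-0.013,0.31],"turn": [0,0,0]},
])

```text
t: 1.45
eef_pos: [0.4523, 0.0711, 0.1108]
tcp_rot: [-0.002, 0.729, 0.684, -0.003]
ft_force: [-0.3, -0.8, 0.1]
finger_gap: 0.6
gripper_force: 0.0
```

Call:
servo_tool([
  {"slide": [0,0,0]},
  {"slide": [0,0,0]},
  {"slide": [0,0,0]},
  {"slide": [0,0,0]},
  {"slide": [0,0,0]},
  {"slide": [0,0,0]},
], gripper=0, squeeze=25)

```text
$.commands[0]: bad value
```

Call:
servo_tool([
  {"slide": [0,0.005,0],"turn": [0,0,0]},
  {"slide": [0,0.005,0],"turn": [0,0,0]},
])

```text
t: 1.65
eef_pos: [0.4586, 0.0713, 0.1161]
tcp_rot: [0.001, 0.729, 0.684, 0.001]
ft_force: [0.4, 0.5, 0.6]
finger_gap: 0.598
gripper_force: 0.0
```

Call:
servo_tool([
  {"slide": [0,0,0],"turn": [0,0,0]},
  {"slide": [0,0,0],"turn": [0,0,0]},
  {"slide": [0,0,0],"turn": [0,0,0]},
  {"slide": [0,0,0],"turn": [0,0,0]},
  {"slide": [0,0,0],"turn": [0,0,0]},
  {"slide": [0,0,0],"turn": [0,0,0]},
], gripper=0, squeeze=25)

```text
t: 2.25
eef_pos: [0.4568, 0.0717, 0.1155]
tcp_rot: [0.0, 0.729, 0.685, 0.001]
ft_force: [-2.0, 0.3, 5.7]
finger_gap: 0.185
gripper_force: 27.0
```

Call:
servo_tool([
  {"slide": [0,0,0],"turn": [0,0,0.12]},
  {"slide": [0,0,0],"turn": [0,0,0.24]},
  {"slide": [0,0,0],"turn": [0,0,0.36]},
  {"slide": [0,0,0],"turn": [0,0,0.48]},
  {"slide": [0,0,0],"turn": [0,0,0.6]},
  {"slide": [0,0,0],"turn": [0,0,0.72]},
  {"slide": [0,0,0],"turn": [0,0,0.84]},
  {"slide": [0,0,0],"turn": [0,0,0.96]},
  {"slide": [0,0,0],"turn": [0,0,1.0]},
  {"slide": [0,0,0],"turn": [0,0,1.0]},
])

```text
t: 3.25
eef_pos: [0.4594, 0.0699, 0.1155]
tcp_rot: [0.003, 0.974, 0.227, 0.002]
ft_force: [5.0, -5.1, -2.0]
finger_gap: 0.18
gripper_force: 26.0
```

Call:
servo_tool([
  {"slide": [0,0,0],"turn": [0,0,0.06]},
  {"slide": [0,0,0],"turn": [0,0,0.12]},
  {"slide": [0,0,0],"turn": [0,0,0.16]},
  {"slide": [0,0,0],"turn": [0,0,0.2]},
  {"slide": [0,0,0],"turn": [0,0,0.2]},
  {"slide": [0,0,0],"turn": [0,0,0.2]},
])

```text
t: 3.85
eef_pos: [0.4596, 0.0695, 0.1156]
tcp_rot: [0.003, 0.992, 0.126, 0.003]
ft_force: [6.0, -7.7, -2.2]
finger_gap: 0.181
gripper_force: 43.8
```

```bash
python3 - <<'E'
from h import *
s=env.observe();R=Rtool(s);print(s['t'],s['eef_pos'],'tool y ang',np.arctan2(R[1,1],R[0,1]),s['q'],s['wrist_torque'],s['ft_force'],s['tau'][5])
E
```

```text
3.85 [0.45962307 0.06946344 0.11558054] tool y ang -1.3173000192271664 [ 0.01707039  0.22639936 -0.44157731  0.89678797 -0.00544659  2.90513492] [-1.28215907 -0.79465531  1.16183856] [ 6.04037073 -7.72066158 -2.18910774] 1.1901695653796196
```

Call:
servo_tool([
  {"slide": [0,0,0],"turn": [0,0,0]},
  {"slide": [0,0,0],"turn": [0,0,0]},
  {"slide": [0,0,0],"turn": [0,0,0]},
  {"slide": [0,0,0],"turn": [0,0,0]},
  {"slide": [0,0,-0.15],"turn": [0,0,0]},
  {"slide": [0,0,-0.3],"turn": [0,0,0]},
  {"slide": [0,0,-0.45],"turn": [0,0,0]},
  {"slide": [0,0,-0.5],"turn": [0,0,0]},
  {"slide": [0,0,-0.5],"turn": [0,0,0]},
], gripper=0.45)

```text
t: 4.75
eef_pos: [0.4583, 0.0717, 0.2672]
tcp_rot: [0.0, 0.992, 0.125, 0.003]
ft_force: [-0.6, 0.5, -0.5]
finger_gap: 0.448
gripper_force: 0.0
```

```bash
python3 - <<'E'
from h import *
s=env.observe();w=cam('wrist','w3.png');R=Rtool(s);print(s['t'],s['eef_pos'],'tool y ang',np.arctan2(R[1,1],R[0,1]),s['q'],s['ft_force'])
E
```

```text
4.75 [0.45826364 0.07172269 0.26715855] tool y ang -1.3192851122266045 [ 1.82745619e-02  1.37263121e-01 -1.44903479e-01  1.28256522e+00
  1.17826880e-04  2.90835254e+00] [-0.59579735  0.48637181 -0.45885217]
```

View pics/w3.png

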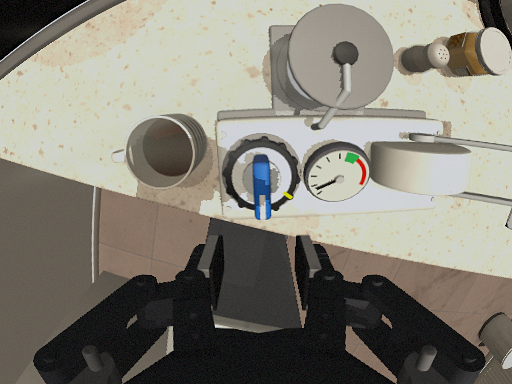

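The pointer at (264,210) is towards the front and covers the red dot, so the valve is shut. The ring's yellow mark is at (289,196). Next I move above the handle.

Call:
servo_tool([
  {"slide": [0.02,0.12,0],"turn": [0,0,0]},
  {"slide": [0.03,0.26,0],"turn": [0,0,0]},
  {"slide": [0.04,0.4,0],"turn": [0,0,0]},
  {"slide": [0.05,0.54,0],"turn": [0,0,0]},
  {"slide": [0.06,0.68,0],"turn": [0,0,0]},
  {"slide": [0.07,0.8,0],"turn": [0,0,0]},
  {"slide": [0.077,0.9,0],"turn": [0,0,0]},
  {"slide": [0.077,0.9,0],"turn": [0,0,0]},
  {"slide": [0.077,0.9,0],"turn": [0,0,0]},
], gripper=0.18)

```text
t: 5.7
eef_pos: [0.5449, -0.184, 0.2619]
tcp_rot: [-0.001, 0.992, 0.125, -0.002]
ft_force: [-0.4, 1.2, 0.7]
finger_gap: 0.183
gripper_force: 0.0
```

```bash
python3 - <<'E'
from h import *
s=env.observe();w=cam('wrist','w4.png');R=Rtool(s);print(s['t'],s['eef_pos'],R[:2,:2],s['q'])
p,ce,r=blob(mask(w,(0,150,60),(6,255,255))|mask(w,(174,150,60),(180,255,255)));print(ce,r)
bx=cv2.boxPoints(r);m=[(bx[i]+bx[(i+1)%4])/2 for i in range(4)];print([(np.round(x),np.round(wplane(w,s,*x,.196),4)) for x in m])
E
```

```text
5.7 [ 0.54486305 -0.18398365  0.26189647] [[ 0.96885077  0.24761654]
 [ 0.24762633 -0.96885267]] [-4.36252890e-01  3.77198436e-01  1.59345602e-01  1.35737234e+00
  5.72481059e-04  2.45511276e+00]
[338.17159763 208.08612755] ((338.5, 208.5), (49.0, 33.0), 90.0)
[(array([338., 184.], dtype=float32), array([ 0.5767, -0.2364,  0.196 ])), (array([355., 208.], dtype=float32), array([ 0.5614, -0.256 ,  0.196 ])), (array([338., 233.], dtype=float32), array([ 0.5386, -0.25  ,  0.196 ])), (array([322., 208.], dtype=float32), array([ 0.555 , -0.2301,  0.196 ]))]
```

View pics/w4.png

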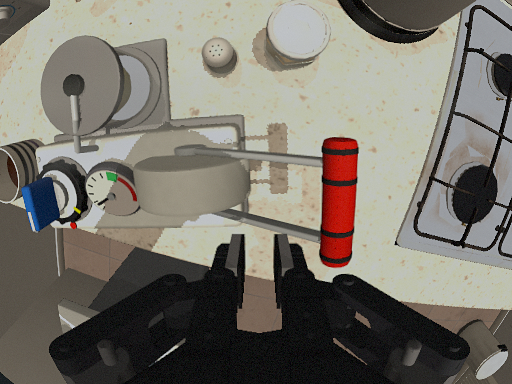

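The red handle spans (341,138) to (338,266), aligned with the tool's x axis; the needle is still low and the knob pointer is at the red dot.

Call:
servo_tool([
  {"slide": [0,0.1,0],"turn": [0,0,0]},
  {"slide": [0,0.196,0.05],"turn": [0,0,0]},
  {"slide": [0,0.196,0.11],"turn": [0,0,0]},
  {"slide": [0,0.196,0.14],"turn": [0,0,0]},
  {"slide": [0,0.196,0.14],"turn": [0,0,0]},
  {"slide": [0,0.196,0.14],"turn": [0,0,0]},
])

```text
t: 6.35
eef_pos: [0.5604, -0.2399, 0.2227]
tcp_rot: [-0.0, 0.992, 0.126, -0.0]
ft_force: [0.4, 0.3, 1.2]
finger_gap: 0.18
gripper_force: 0.0
```

Call:
servo_tool([
  {"slide": [0,0,0.055],"turn": [0,0,0]},
  {"slide": [0,0.033,0.1],"turn": [0,0,0]},
  {"slide": [0,0.06,0.15],"turn": [0,0,0]},
  {"slide": [0,0.082,0.2],"turn": [0,0,0]},
  {"slide": [0,0.1,0.26],"turn": [0,0,0]},
  {"slide": [0,0.112,0.32],"turn": [0,0,0]},
  {"slide": [0,0.118,0.38],"turn": [0,0,0]},
  {"slide": [0,0.116,0.44],"turn": [0,0,0]},
  {"slide": [0,0.11,0.49],"turn": [0,0,0]},
  {"slide": [0,0.11,0.49],"turn": [0,0,0]},
])

```text
t: 7.35
eef_pos: [0.5693, -0.2743, 0.0742]
tcp_rot: [0.001, 0.992, 0.125, 0.0]
ft_force: [0.6, -0.2, 9.3]
finger_gap: 0.174
gripper_force: 6.2
```

```bash
python3 - <<'E'
from h import *
s=env.observe();print(s['t'],s['eef_pos'],s['ft_force'])
a=cam('scene');b=cam('side');w=cam('wrist')
cv2.imwrite('pics/c.png',np.vstack([np.hstack([a['pixels'][180:330,140:390],b['pixels'][160:310,140:390]]),np.hstack([cv2.resize(w['pixels'][80:280,0:200],(200,200)),w['pixels'][80:280,200:500]])])[:,:,::-1] if 1 else 0)
E
```

```text
7.35 [ 0.56930685 -0.27429328  0.07421716] [ 0.59210005 -0.18862469  9.30677769]
```

View pics/c.png

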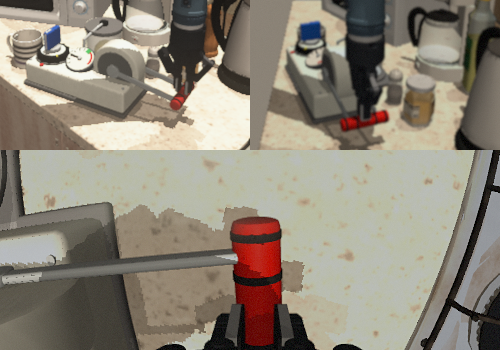

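The lever is pressed low with the handle held between the fingertips. I'll press further until the stop shows in the force.

Call:
servo_tool([
  {"slide": [0,0,0.01],"turn": [0,0,0]},
  {"slide": [0,0,0.02],"turn": [0,0,0]},
  {"slide": [0,0,0.02],"turn": [0,0,0]},
])

```text
t: 7.8
eef_pos: [0.5692, -0.2738, 0.07]
tcp_rot: [0.0, 0.992, 0.125, 0.001]
ft_force: [-1.4, 1.6, 9.2]
finger_gap: 0.181
gripper_force: 6.6
```

Call:
servo_tool([
  {"slide": [0,0,0.01],"turn": [0,0,0]},
  {"slide": [0,0,0.02],"turn": [0,0,0]},
  {"slide": [0,0,0.02],"turn": [0,0,0]},
])

```text
t: 8.1
eef_pos: [0.5694, -0.2738, 0.0683]
tcp_rot: [0.001, 0.992, 0.125, 0.001]
ft_force: [-9.8, 7.1, 33.1]
finger_gap: 0.181
gripper_force: 16.8
```

Call:
servo_tool([
  {"slide": [0,0.005,-0.07],"turn": [0,0,0]},
  {"slide": [0,0.008,-0.15],"turn": [0,0,0]},
  {"slide": [0,0.002,-0.21],"turn": [0,0,0]},
  {"slide": [0,-0.01,-0.27],"turn": [0,0,0]},
  {"slide": [0,-0.028,-0.33],"turn": [0,0,0]},
  {"slide": [0,-0.05,-0.38],"turn": [0,0,0]},
  {"slide": [0,-0.077,-0.43],"turn": [0,0,0]},
  {"slide": [0,-0.11,-0.49],"turn": [0,0,0]},
  {"slide": [0,-0.11,-0.53],"turn": [0,0,0]},
  {"slide": [0,-0.11,-0.53],"turn": [0,0,0]},
])

```text
t: 9.1
eef_pos: [0.5613, -0.2415, 0.2237]
tcp_rot: [0.001, 0.992, 0.126, 0.001]
ft_force: [0.1, -0.3, -0.5]
finger_gap: 0.182
gripper_force: 0.0
```

```bash
cat >> h.py <<'E'
def dial(name):
    s=env.observe();w=cam('wrist');print(s['t'],s['eef_pos'],s['ft_force'])
    g=mask(w,(50,120,60),(80,255,255),(60,140,160,240)); print('green',blob(g)[1], 'red',blob(mask(w,(0,150,60),(6,255,255),(60,140,160,240))|mask(w,(174,150,60),(180,255,255),(60,140,160,240)))[1])
    im=cv2.resize(w['pixels'][120:260,20:180],None,fx=4,fy=4,interpolation=cv2.INTER_CUBIC)
    cv2.imwrite('pics/'+name,im[:,:,::-1])
    r=blob(mask(w,(0,150,60),(6,255,255),(250,100,420,300))|mask(w,(174,150,60),(180,255,255),(250,100,420,300)))
    print('handle',r[1])
E
python3 -c "
from h import *
dial('d1.png')"
```

```text
9.1 [ 0.56132033 -0.24153549  0.22374197] [ 0.06289101 -0.26410217 -0.46277848]Traceback (most recent call last):
  File "<string>", line 3, in <module>
    dial('d1.png')
    ~~~~^^^^^^^^^^
  File "h.py", line 38, in dial
    g=mask(w,(50,120,60),(80,255,255),(60,140,160,240)); print('green',blob(g)[1], 'red',blob(mask(w,(0,150,60),(6,255,255),(60,140,160,240))|mask(w,(174,150,60),(180,255,255),(60,140,160,240)))[1])
                                                                       ~~~~^^^
  File "h.py", line 33, in blob
    n,l,st,ce=cv2.connectedComponentsWithStats(m);i=1+np.argmax(st[1:,4]);p=np.argwhere(l==i)[:,::-1].astype(np.float32)
                                                      ~~~~~~~~~^^^^^^^^^^
    return _wrapfunc(a, 'argmax', axis=axis, out=out, **kwds)
    return bound(*args, **kwds)
ValueError: attempt to get argmax of an empty sequence
```

Call:
servo_tool([
  {"slide": [0,0,0.055],"turn": [0,0,0]},
  {"slide": [0,0.033,0.1],"turn": [0,0,0]},
  {"slide": [0,0.06,0.15],"turn": [0,0,0]},
  {"slide": [0,0.082,0.2],"turn": [0,0,0]},
  {"slide": [0,0.1,0.26],"turn": [0,0,0]},
  {"slide": [0,0.112,0.32],"turn": [0,0,0]},
  {"slide": [0,0.118,0.38],"turn": [0,0,0]},
  {"slide": [0,0.116,0.45],"turn": [0,0,0]},
  {"slide": [0,0.11,0.525],"turn": [0,0,0]},
  {"slide": [0,0.11,0.525],"turn": [0,0,0]},
])

```text
t: 10.15
eef_pos: [0.5703, -0.275, 0.0694]
tcp_rot: [0.002, 0.992, 0.125, 0.002]
ft_force: [-7.8, 3.3, 29.4]
finger_gap: 0.185
gripper_force: 13.9
```

Call:
servo_tool([
  {"slide": [0,0,0],"turn": [0,0,0]},
  {"slide": [0,0.008,-0.1],"turn": [0,0,0]},
  {"slide": [0,0.002,-0.2],"turn": [0,0,0]},
  {"slide": [0,-0.01,-0.27],"turn": [0,0,0]},
  {"slide": [0,-0.028,-0.33],"turn": [0,0,0]},
  {"slide": [0,-0.05,-0.38],"turn": [0,0,0]},
  {"slide": [0,-0.077,-0.43],"turn": [0,0,0]},
  {"slide": [0,-0.11,-0.49],"turn": [0,0,0]},
  {"slide": [0,-0.11,-0.525],"turn": [0,0,0]},
  {"slide": [0,-0.11,-0.525],"turn": [0,0,0]},
])

```text
t: 11.15
eef_pos: [0.5612, -0.2415, 0.2233]
tcp_rot: [0.001, 0.992, 0.126, 0.001]
ft_force: [-0.3, 0.9, -0.4]
finger_gap: 0.181
gripper_force: 0.0
```

Call:
servo_tool([
  {"slide": [0,0,0.055],"turn": [0,0,0]},
  {"slide": [0,0.033,0.1],"turn": [0,0,0]},
  {"slide": [0,0.06,0.15],"turn": [0,0,0]},
  {"slide": [0,0.082,0.2],"turn": [0,0,0]},
  {"slide": [0,0.1,0.26],"turn": [0,0,0]},
  {"slide": [0,0.112,0.32],"turn": [0,0,0]},
  {"slide": [0,0.118,0.38],"turn": [0,0,0]},
  {"slide": [0,0.116,0.45],"turn": [0,0,0]},
  {"slide": [0,0.11,0.525],"turn": [0,0,0]},
  {"slide": [0,0.11,0.525],"turn": [0,0,0]},
])

```text
t: 12.15
eef_pos: [0.5704, -0.2752, 0.0695]
tcp_rot: [0.002, 0.992, 0.125, 0.002]
ft_force: [-7.5, 3.3, 29.7]
finger_gap: 0.178
gripper_force: 14.2
```

Call:
servo_tool([
  {"slide": [0,0,0],"turn": [0,0,0]},
  {"slide": [0,0.008,-0.1],"turn": [0,0,0]},
  {"slide": [0,0.002,-0.2],"turn": [0,0,0]},
  {"slide": [0,-0.01,-0.27],"turn": [0,0,0]},
  {"slide": [0,-0.028,-0.33],"turn": [0,0,0]},
  {"slide": [0,-0.05,-0.38],"turn": [0,0,0]},
  {"slide": [0,-0.077,-0.43],"turn": [0,0,0]},
  {"slide": [0,-0.11,-0.49],"turn": [0,0,0]},
  {"slide": [0,-0.11,-0.525],"turn": [0,0,0]},
  {"slide": [0,-0.11,-0.525],"turn": [0,0,0]},
])

```text
t: 13.15
eef_pos: [0.5613, -0.2416, 0.2234]
tcp_rot: [0.001, 0.992, 0.126, 0.001]
ft_force: [-0.1, -0.4, 0.2]
finger_gap: 0.177
gripper_force: 0.0
```

Call:
servo_tool([
  {"slide": [0,-0.05,-0.14],"turn": [0,0,0]},
  {"slide": [0,-0.2,-0.14],"turn": [0,0,0]},
  {"slide": [0,-0.35,-0.14],"turn": [0,0,0]},
  {"slide": [0,-0.5,-0.14],"turn": [0,0,0]},
  {"slide": [0,-0.65,-0.14],"turn": [0,0,0]},
  {"slide": [0,-0.75,-0.14],"turn": [0,0,0]},
  {"slide": [0,-0.75,-0.14],"turn": [0,0,0]},
  {"slide": [0,-0.75,-0.14],"turn": [0,0,0]},
])

```text
t: 13.95
eef_pos: [0.5044, -0.0232, 0.2634]
tcp_rot: [0.0, 0.992, 0.126, -0.001]
ft_force: [-0.9, -0.2, 0.1]
finger_gap: 0.18
gripper_force: 0.0
```

```bash
python3 - <<'E'
from h import *
s=env.observe();w=cam('wrist');print(s['t'],s['eef_pos'],s['ft_force'])
g=mask(w,(50,120,60),(80,255,255),(60,60,400,240));c=blob(g)[1];print('green',c)
x,y=int(c[0]),int(c[1]);x0=max(x-90,0);y0=max(y-45,0)
cr=w['pixels'][y0:y0+100,x0:x0+130];print(x0,y0)
cv2.imwrite('pics/d1.png',cv2.resize(cr,None,fx=6,fy=6,interpolation=cv2.INTER_CUBIC)[:,:,::-1])
E
```

```text
13.95 [ 0.50443912 -0.02323816  0.26335912] [-0.91817721 -0.18265215  0.10461981]
green [256.07843137 175.47058824]
166 130
```

View pics/d1.png

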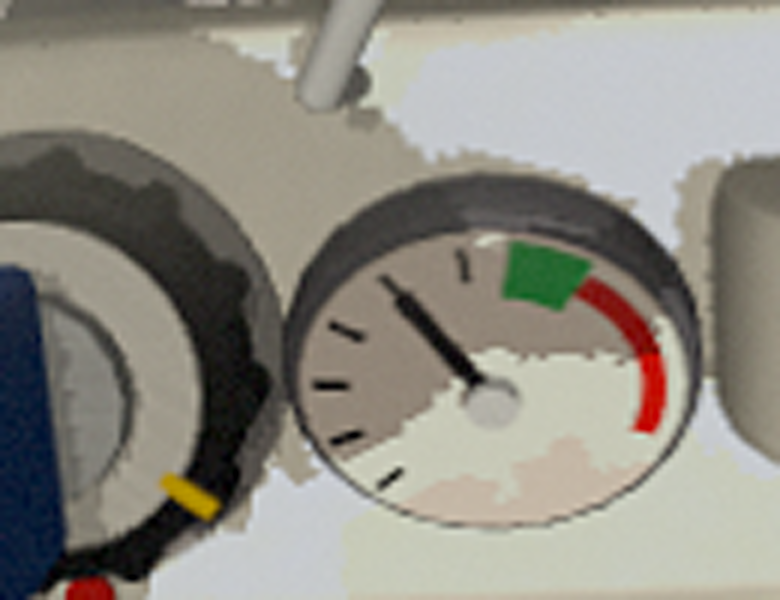

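The needle stands at about 1.79 rad: hub (490,400), tip (385,280), with the green band starting at (510,272). Two more strokes should bring it to about 2.69. The yellow mark at (190,495) and the dial are clearly visible.

Call:
servo_tool([
  {"slide": [0,0.15,0],"turn": [0,0,0]},
  {"slide": [0,0.3,0],"turn": [0,0,0]},
  {"slide": [0,0.45,0],"turn": [0,0,0]},
  {"slide": [0,0.6,0],"turn": [0,0,0]},
  {"slide": [0,0.7,0],"turn": [0,0,0]},
  {"slide": [0,0.75,0],"turn": [0,0,0]},
  {"slide": [0,0.75,0.07],"turn": [0,0,0]},
  {"slide": [0,0.75,0.14],"turn": [0,0,0]},
  {"slide": [0,0.75,0.14],"turn": [0,0,0]},
])

```text
t: 14.9
eef_pos: [0.5585, -0.2423, 0.2183]
tcp_rot: [-0.002, 0.992, 0.124, -0.003]
ft_force: [0.0, 1.0, -0.5]
finger_gap: 0.181
gripper_force: 0.0
```

Call:
servo_tool([
  {"slide": [0,0,0.055],"turn": [0,0,0]},
  {"slide": [0,0.033,0.1],"turn": [0,0,0]},
  {"slide": [0,0.06,0.15],"turn": [0,0,0]},
  {"slide": [0,0.082,0.2],"turn": [0,0,0]},
  {"slide": [0,0.1,0.26],"turn": [0,0,0]},
  {"slide": [0,0.112,0.32],"turn": [0,0,0]},
  {"slide": [0,0.118,0.38],"turn": [0,0,0]},
  {"slide": [0,0.116,0.45],"turn": [0,0,0]},
  {"slide": [0,0.11,0.525],"turn": [0,0,0]},
  {"slide": [0,0.11,0.525],"turn": [0,0,0]},
])

```text
t: 15.9
eef_pos: [0.5712, -0.2768, 0.0706]
tcp_rot: [0.004, 0.992, 0.125, 0.003]
ft_force: [-7.4, 1.6, 27.7]
finger_gap: 0.178
gripper_force: 13.6
```

Call:
servo_tool([
  {"slide": [0,0,0],"turn": [0,0,0]},
  {"slide": [0,0.008,-0.1],"turn": [0,0,0]},
  {"slide": [0,0.002,-0.2],"turn": [0,0,0]},
  {"slide": [0,-0.01,-0.27],"turn": [0,0,0]},
  {"slide": [0,-0.028,-0.33],"turn": [0,0,0]},
  {"slide": [0,-0.05,-0.38],"turn": [0,0,0]},
  {"slide": [0,-0.077,-0.43],"turn": [0,0,0]},
  {"slide": [0,-0.11,-0.49],"turn": [0,0,0]},
  {"slide": [0,-0.11,-0.525],"turn": [0,0,0]},
  {"slide": [0,-0.11,-0.525],"turn": [0,0,0]},
])

```text
t: 16.9
eef_pos: [0.5616, -0.2421, 0.2239]
tcp_rot: [0.001, 0.992, 0.125, 0.001]
ft_force: [-0.0, -0.5, 0.1]
finger_gap: 0.18
gripper_force: 0.0
```

Call:
servo_tool([
  {"slide": [0,0,0.055],"turn": [0,0,0]},
  {"slide": [0,0.033,0.1],"turn": [0,0,0]},
  {"slide": [0,0.06,0.15],"turn": [0,0,0]},
  {"slide": [0,0.082,0.2],"turn": [0,0,0]},
  {"slide": [0,0.1,0.26],"turn": [0,0,0]},
  {"slide": [0,0.112,0.32],"turn": [0,0,0]},
  {"slide": [0,0.118,0.38],"turn": [0,0,0]},
  {"slide": [0,0.116,0.45],"turn": [0,0,0]},
  {"slide": [0,0.11,0.525],"turn": [0,0,0]},
  {"slide": [0,0.11,0.525],"turn": [0,0,0]},
])

```text
t: 17.9
eef_pos: [0.5701, -0.2753, 0.0694]
tcp_rot: [0.002, 0.992, 0.125, 0.002]
ft_force: [-8.6, 3.3, 32.2]
finger_gap: 0.181
gripper_force: 14.9
```

Call:
servo_tool([
  {"slide": [0,0,0],"turn": [0,0,0]},
  {"slide": [0,0.008,-0.1],"turn": [0,0,0]},
  {"slide": [0,0.002,-0.2],"turn": [0,0,0]},
  {"slide": [0,-0.01,-0.27],"turn": [0,0,0]},
  {"slide": [0,-0.028,-0.33],"turn": [0,0,0]},
  {"slide": [0,-0.05,-0.38],"turn": [0,0,0]},
  {"slide": [0,-0.077,-0.43],"turn": [0,0,0]},
  {"slide": [0,-0.11,-0.49],"turn": [0,0,0]},
  {"slide": [0,-0.11,-0.525],"turn": [0,0,0]},
  {"slide": [0,-0.11,-0.525],"turn": [0,0,0]},
])

```text
t: 18.9
eef_pos: [0.5612, -0.2416, 0.2233]
tcp_rot: [0.001, 0.992, 0.125, 0.001]
ft_force: [0.1, -0.8, 0.6]
finger_gap: 0.18
gripper_force: 0.0
```

Call:
servo_tool([
  {"slide": [0,-0.05,-0.14],"turn": [0,0,0]},
  {"slide": [0,-0.2,-0.14],"turn": [0,0,0]},
  {"slide": [0,-0.35,-0.14],"turn": [0,0,0]},
  {"slide": [0,-0.5,-0.14],"turn": [0,0,0]},
  {"slide": [0,-0.65,-0.14],"turn": [0,0,0]},
  {"slide": [0,-0.75,-0.14],"turn": [0,0,0]},
  {"slide": [0,-0.75,-0.14],"turn": [0,0,0]},
  {"slide": [0,-0.75,-0.14],"turn": [0,0,0]},
])

```text
t: 19.7
eef_pos: [0.5044, -0.0232, 0.2633]
tcp_rot: [0.0, 0.992, 0.126, -0.001]
ft_force: [0.0, -0.6, 0.1]
finger_gap: 0.18
gripper_force: 0.0
```

```bash
python3 - <<'E'
from h import *
s=env.observe();w=cam('wrist');print(s['t'],s['eef_pos'],s['ft_force'],'yellow before-peek',wplane(w,s,197.7,212.5,.09))
a=w['pixels'][110:235,130:330]; r=lambda i,f:cv2.resize(i,None,fx=f,fy=f,interpolation=cv2.INTER_CUBIC)
b=cam('scene')['pixels'][190:290,140:360]
cv2.imwrite('pics/d2.png',np.vstack([r(a,3.3)[:,:660],r(b,1.8)[:180,:396].repeat(1,0) if 0 else cv2.resize(b,(660,180))])[:,:,::-1])
E
```

```text
19.7 [ 0.50440822 -0.02324664  0.26333058] [ 0.02202307 -0.59355677  0.14235342] yellow before-peek [0.44208338 0.03429352 0.09      ]
```

View pics/d2.png

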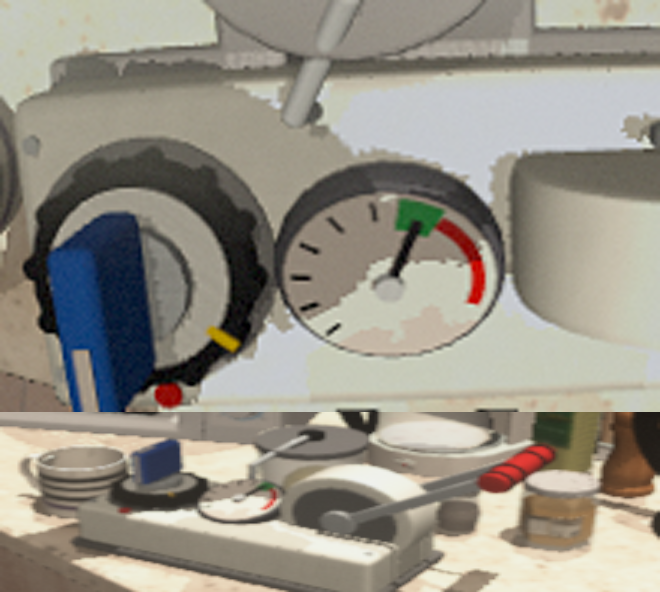

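The needle is in the middle of the green band at (418,225), the lever is up, the valve is shut, and the yellow mark is within 2 mm of where it started. Handing in.

```bash
python3 -c "
from plant import env
print(env.hand_in())"
```

```text
the job is handed in; nothing more can be done
None
```

I shut the valve and pumped five full strokes, leaving the needle mid-green, the lever up and the ring mark within about 2 mm of its start; nothing touched the mug, jar or shaker as far as I could see, and the job is handed in (no verdict was returned).

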